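# Post a weld coupon past the sprung flap of the tester

### The arm

A 7-joint arm with a two-finger parallel gripper is mounted at the origin on the work surface. World frame = base frame: x ahead of the robot, y to its left, z up, the work surface at z = 0. Lengths are in m, angles in rad, forces in N, time in s.
With the tool pointing down it reaches from about 0.425 to 1.025 m from the base axis. Payload 3.6 kg.
Tool frame: the origin (TCP) lies at the very end of the fingers, on their centre line; the grasp point (between the pads) lies 19 mm behind it (bot.grip_point_offset is the z of the grasp point in the tool frame, in m); z points along the fingers, y is the direction in which the jaws open and shut (so a half turn about z gives the same grasp; the last joint's range is limited). The gripper opens to 85 mm and grips with 20 to 120 N. Pads are 22 mm wide; open, the fingers measure 114 mm over their backs; the gripper's body (76 mm by 85 mm) begins 54 mm behind the grasp point. The pads swing forward as they close: fully open they stand 13 mm farther back than shut.
Start: joints at [1.139, 0.591, 0.048, 1.609, -0.033, 0.943, -0.034], TCP at [0.24, -0.684, 0.231] pointing down, gripper open.
Joint ranges: [-2.69, 2.69], [-0.47, 2.24], [-1.27, 1.36], [0.19, 2.51], [-1.53, 4.68], [0.08, 2.07], [-3.09, 3.09]. Speed limits (rad/s): [2.57, 2.57, 3.14, 3.14, 3.14, 3.14, 3.14].

### API

Orientations are given as a 3x3 rotation matrix whose columns are the frame's x, y, z axes.
In Python, from station import bot, optics gives the robot as it stands.
- The arm moves only by the shell command python3 -m inch 'ROWS'. ROWS is a JSON object of lists of equal length, an entry for each row: "dp": the shift along the world's x, y, z in mm, a list of three; "rotation": the turn, a rotation vector about the world's x, y, z in degrees, a list of three; "gripper": the closure, from 0 (fully open) to 1 (shut). In form: {"dp": [[dx, dy, dz], ...], "rotation": [[wx, wy, wz], ...], "gripper": [gripper, ...]}. A call has exactly 8 rows; each row is the pose to reach, as a shift and turn from the pose measured when the call began; what a row does not reach only later rows make up. A row lasts 1/12 s, in which the tool goes at most 41.7 mm and 7.16 degrees, less where a joint would pass 70% of its speed; a pose out of reach is approached as far as the arm can. A call with a gripper value outside its range is refused whole. The fingers move at their own pace and stop on an object; the grip force is fixed at half the most. Time passes only in rows, so rows that repeat a pose let the fingers close, or fill a call up. It gives the time, the measured TCP pose, the force and the opening at its end, in the units of the state.
- bot.sense(): the state, without advancing time (a new reading comes with each control period).
- optics.capture(name): name is "scene" or "top" or "wrist"; returns (picture, depth): 480x640x3 uint8, blue, green, red; 480x640 float32, m along the optical axis (not along the pixel's ray), 0 where there is no reading.
- optics.camera_model(name): a dict with "vertical_fov" (degrees; the focal length in pixels is half the picture's height over the tangent of half this angle, whatever the lens; pixels are square), "cx", "cy" (the principal point, pixels), "extrinsics" (4x4, takes a point from world to camera coordinates). Camera axes: x right, y up, looking along -z (the intrinsics and any distortion apply to the point x, -y, -z); pixel columns grow to the right and rows downward; lengths in m; the calibration is good to about 2 mm. A picture is of the moment at which its call begins: read the wrist's pose just before it. camera_model takes no time and is no camera call; for the wrist camera it gives the pose at the moment of the call.
- bot.job_done(): hands the job in, once; it reports no verdict.
The state is a dict: "clock": time; "q": joint angles; "qvel": joint speeds; "joint_torque": joint torques, N m; "tool_pos": TCP position; "tcp_rot": TCP orientation; "contact_force": force on the tool from outside, world axes, zero at the start; "torque": the same for the moment, N m; "grip_width": finger opening in m.
Only numpy, scipy, OpenCV 4.12 (cv2) and the standard library are available. Lean on these libraries where they do the work, as an engineer would, in place of code of your own. Each camera call takes 0.05 s, during which the arm holds its last target. There are 200 camera calls.

### The job

Take the yellow-ended weld coupon out of the wooden rack and post it upright, lower end first, through the orange spring flap in the top of the grey tester, sliding it down past the flap until it meets the sprung contact pad hidden inside. Press the pad firmly but gently for half a second, with about 9 N more than the drag of the flap and never over about 15 N in all, without jamming or forcing the coupon, then let go and leave it standing in the tester, resting on the pad. Leave the other two coupons in the rack.

Things in the scene. Friction and masses are not known exactly. Their poses are not given: they have to be found in the camera images.
- coupon_yellow: The coupon to be tested: a straight steel bar 10 (its x) x 28 (its y) x 135 mm long (its z), 0.2 to 0.4 kg, with a yellow band round its top 20 mm and a dark weld line across its middle. Stands upright in one of the rack's three slots. Origin: centre of its lower end.
- coupon_blue: Same bar with a blue band; leave it in the rack. Origin: centre of its lower end.
- coupon_red: Same bar with a red band; leave it in the rack. Origin: centre of its lower end.
- rack: Fixed wooden block 70 (x) x 180 (y) x 40 mm high, three loose slots along its y at -56, 0 and +56 mm, each 12.5 (x) x 30.5 (y) mm, floor 10 mm above the bench: 105 mm of a coupon stands clear above the block and may lean a little. The coupons have the rack's yaw. Which coupon is in which slot varies. Origin: centre of its underside.
- tester: Fixed grey tester with flat top 110 mm above the bench, x = -50 to +110, y = -55 to +55 mm. Origin: on its underside, straight below the mouth's centre. In its well, under the flap, is a pad 28 x 32 mm that yields 7 mm at 1.8 N per mm and is then solid; its free top lies 48 to 76 mm below the mouth: unknown each time and not visible.
- mouth (a point): Centre of the mouth, level with the tester's top; the tester's axes. Mouth and straight well below: 30 mm along x, 34 mm along y; yellow rim on three sides, steel rim on the hinge side (+x). The coupon goes in with its 10 mm thickness along this x, close to the -x wall (coupon centre about 7 mm to -x of this point, mid y), so that the flap holds it against that wall.
- flap (a joint): Angle of the orange flap, rad: 0 shut (level), growing as it swings down into the well, stop 1.45. Hinge along y, 13 mm to +x of the mouth's centre, 4 mm below the top; flap 27.5 mm long. Its spring needs 3 to 6 N down at the free (-x) edge, more than the coupon's weight. Held open (about 0.9 rad) it presses the coupon's face with 6 to 9 N and drags 1 to 4 N.
- pad (a joint): How far the hidden contact pad is pressed down on its spring, m: 0 free, 0.007 fully down.
Mind the look-alikes: they are no part of the job. Leave any purple look-alike of the coupon_yellow alone.

How it is judged:
On the way, in this order (a step that is already met when the one before it is completed fails the run):
1. the yellow coupon has been lifted out of the rack, upright (height (world z) of coupon_yellow above 0.045 m and angle between coupon_yellow's own z axis and vertical below 0.25 rad and value of joint flap below 0.1 rad), for 0.1 s.
2. the coupon holds the flap open and has passed it into the well (value of joint flap above 0.6 rad and z of coupon_yellow in the frame of mouth below -0.03 m and value of joint pad below 0.002 m), for 0.05 s.
3. the coupon presses the hidden pad down by at least 3 mm (value of joint pad above 0.003 m and z of coupon_yellow in the frame of mouth below -0.045 m and angle between coupon_yellow's own z axis and vertical below 0.15 rad), for 0.3 s.
At the end, for the whole second after the job is handed in: The yellow coupon stands in the tester's well, let go and at rest (under 10 mm/s), within 0.2 rad of upright, its lower end at least 45 mm below the mouth and resting on the pad (pad down by more than 0.4 mm), the flap held open by it (over 0.6 rad) (z of coupon_yellow in the frame of mouth below -0.045 m and value of joint pad above 0.0004 m and value of joint flap above 0.6 rad and angle between coupon_yellow's own z axis and vertical below 0.2 rad and linear speed of coupon_yellow below 0.01 m/s); the robot touches nothing.
It fails at once if the coupon is jammed or forced in the tester (over 40 N between them, the contacts of flap, walls and pad added up; flap and wall alone make up to 20 N) (contact force between coupon_yellow and tester above 40 N).
It fails at once if another coupon is moved by more than 15 mm (distance of any of coupon_blue, coupon_red from where it was at the start of the episode above 0.015 m).
It also fails if it takes over 61 s, if anything falls off the work surface, if the arm or the gripper's body presses on something with over 40 N, if the wrist force passes 120 N, or if a joint passes its speed limit or range.

## Working session

There is one attempt and no reset: what is moved stays moved. The work goes in short steps, Python scripts to look and compute and a shell command to move; the robot and the scene stay as the last step left them, time stands still between calls to the robot, and variables do not carry over. Pictures are saved under pics/ and viewed, about 8 in all and at most 12, crops included, and the job is handed in when it is done.

```bash
ls; mkdir -p pics; cat > h.py <<'E'
import numpy as np,cv2
from station import bot,optics
def ray(m,u,v,z=None,d=None):
    """pixel -> world, with plane height z or optical-axis depth d"""
    f=240/np.tan(np.radians(m['vertical_fov'])/2)
    E=np.linalg.inv(np.array(m['extrinsics']))
    r=np.array([(u-m['cx'])/f,-(v-m['cy'])/f,-1.])
    o=E[:3,3];w=E[:3,:3]@r
    return o+w*(d if d is not None else (z-o[2])/w[2])
def proj(m,P):
    f=240/np.tan(np.radians(m['vertical_fov'])/2)
    c=(np.array(m['extrinsics'])@np.r_[P,1])[:3]
    return m['cx']+f*c[0]/-c[2], m['cy']-f*c[1]/-c[2]
E
python3 - <<'E'
from h import *
for n in ['scene','top']:
    m=optics.camera_model(n);p,d=optics.capture(n);cv2.imwrite(f'pics/{n}0.png',p);np.savez(f'{n}0.npz',p=p,d=d)
    print(n,{k:(np.round(v,3).tolist() if k=='extrinsics' else v) for k,v in m.items()})
print(bot.sense(),bot.grip_point_offset)
E
```

```text
pics
scene {'vertical_fov': 43.14050906141099, 'cx': 315.660093159564, 'cy': 240.7990625529032, 'extrinsics': [[0.118, 0.993, 0.005, -0.119], [-0.713, 0.081, 0.696, 0.306], [0.691, -0.085, 0.718, -1.505], [0.0, 0.0, 0.0, 1.0]]}
top {'vertical_fov': 57.91847726931466, 'cx': 322.4530798970437, 'cy': 229.94447178073017, 'extrinsics': [[0.027, -1.0, -0.012, 0.04], [0.989, 0.025, 0.146, -0.535], [-0.146, -0.015, 0.989, -0.811], [0.0, 0.0, 0.0, 1.0]]}
{'clock': 0.1, 'q': array([ 1.13950555,  0.59202221,  0.04833422,  1.60970738, -0.03329859,
        0.94270028, -0.03368737]), 'qvel': array([-0.0006333 ,  0.00034226, -0.00103797, -0.00328149, -0.00266683,
       -0.00102776, -0.0006749 ]), 'joint_torque': array([ 3.60712802e-03, -5.50006199e+01,  1.55285105e+00, -1.98825520e+01,
        9.68696026e-03,  3.92489121e-03, -4.05970340e-06]), 'tool_pos': array([ 0.24000906, -0.6833236 ,  0.23025475]), 'tcp_rot': array([[ 9.43466338e-01,  3.31467397e-01, -7.96294271e-04],
       [ 3.31468327e-01, -9.43464495e-01,  1.86940714e-03],
       [-1.31627853e-04, -2.02766904e-03, -9.99997936e-01]]), 'contact_force': array([0.24567373, 0.66821343, 0.73396576]), 'torque': array([ 0.0492875 ,  0.0076006 , -0.02914723]), 'grip_width': 0.08547886911744515} -0.0187
```

View pics/scene0.png

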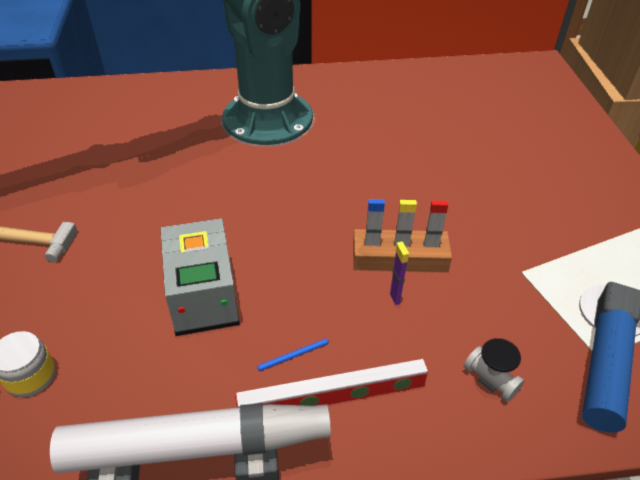

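View pics/top0.png

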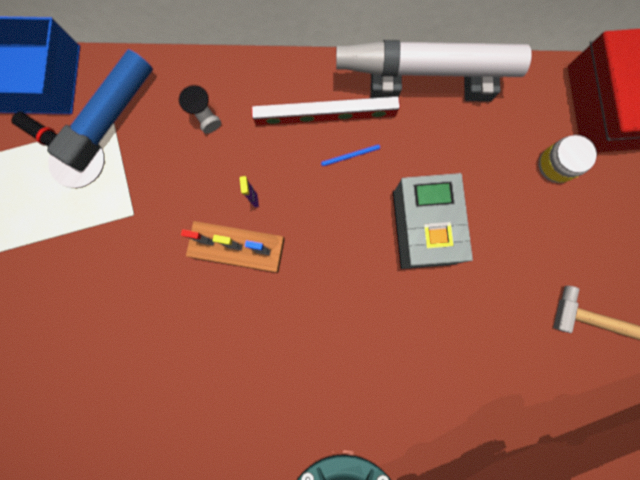

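Scene: the rack is at (402,250), with blue (375,206), yellow (407,206) and red (438,207). A separate purple bar with a yellow end stands in front at (400,270), which is the look-alike. The steel coupon in the rack's middle slot fits the description. The tester's mouth is at about (193,242) in scene and (439,235) in top. I'll enlarge to confirm and measure.

```bash
python3 - <<'E'
from h import *
t=np.load('top0.npz')['p']
a=cv2.resize(t[160:280,170:290],(480,480),interpolation=cv2.INTER_CUBIC)   # x4
b=cv2.resize(t[165:275,390:480],(0,0),fx=4.4,fy=4.4,interpolation=cv2.INTER_CUBIC)[:480]
c=np.hstack([a,b]);cv2.imwrite('pics/crop1.png',c);print(c.shape)
d=np.load('top0.npz')['d'];m=optics.camera_model('top')
for u,v in [(224,240),(192,235),(255,246),(211,250),(275,262),(439,237),(420,240),(455,225),(435,193),(245,185)]:
    print(u,v,np.round(ray(m,u,v,d=d[v,u]),4))
E
```

```text
(480, 876, 3)
224 240 [0.4967 0.2211 0.144 ]
192 235 [0.5039 0.2767 0.1444]
255 246 [0.4876 0.1671 0.1453]
211 250 [0.4887 0.2708 0.04  ]
275 262 [0.4685 0.1447 0.0406]
439 237 [ 0.5164 -0.1561  0.1064]
420 240 [ 0.5096 -0.1213  0.1104]
455 225 [ 0.538  -0.1834  0.1122]
435 193 [ 0.596  -0.1487  0.1111]
245 185 [0.5969 0.1922 0.1338]
```

View pics/crop1.png

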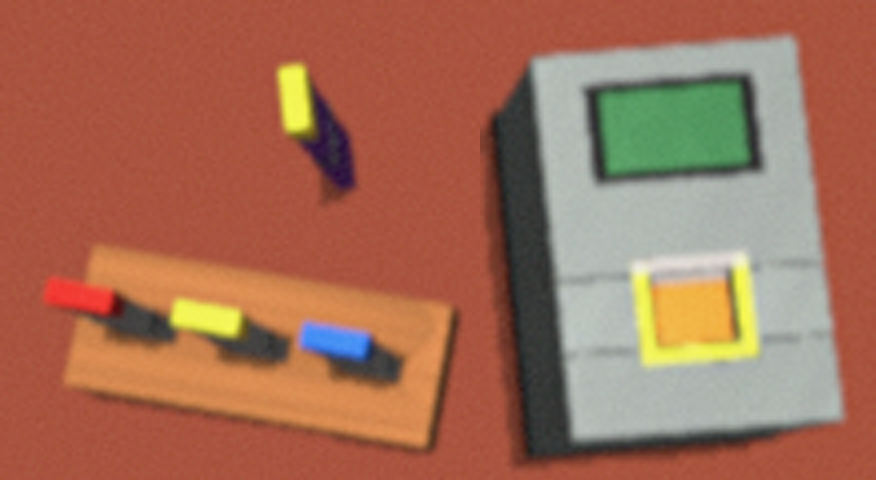

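```bash
cat > meas.py <<'E'
from h import *
m=optics.camera_model('top')
def L(x,y,z):return ray(m,(x+.5)/4-.5+170,(y+.5)/4-.5+160,z)
def R(x,y,z):return ray(m,(x-480+.5)/4.4-.5+390,(y+.5)/4.4-.5+165,z)
def rect(n,Q):
    Q=np.array(Q)[:,:2]; e=Q-np.roll(Q,-1,0)
    print(n,'centre',Q.mean(0).round(4),'sides',np.linalg.norm(e,axis=1).round(4),'ang',np.degrees(np.arctan2(e[:,1],e[:,0])).round(1))
rect('rack',[L(95,247,.04),L(453,308,.04),L(430,447,.04),L(67,383,.04)])
rect('tester',[R(533,60,.11),R(795,38,.11),R(843,418,.11),R(572,440,.11)])
rect('mouth rim',[R(632,262,.11),R(748,252,.11),R(760,355,.11),R(643,365,.11)])
rect('coupon top',[L(173,300,.145),L(242,312,.145),L(239,337,.145),L(171,325,.145)])
s=bot.sense();y=s['tcp_rot'][:,1];print(s['tool_pos'],'tooly',np.degrees(np.arctan2(y[1],y[0])))
E
python3 meas.py
```

```text
rack centre [0.4976 0.2247] sides [0.1797 0.0686 0.1804 0.068 ] ang [ 81.7  -7.  -98.4 172.4]
tester centre [ 0.5497 -0.1508] sides [0.1091 0.1582 0.1095 0.1579] ang [  96.3    5.9  -83.9 -174.3]
mouth rim centre [ 0.5201 -0.1546] sides [0.0475 0.0424 0.0475 0.0423] ang [  96.4    5.6  -83.6 -174.4]
coupon top centre [0.4978 0.2258] sides [0.0303 0.0108 0.0298 0.0108] ang [ 81.6  -3.5 -98.5 179.1]
[ 0.24000906 -0.6833236   0.23025475] tooly -70.64209389535615
```

The crop confirms that the steel coupon with the yellow band is in the middle slot, and that the purple bar stands off the rack. The measured sizes match the given ones. Moving now.

```bash
python3 -m inch '{"dp":[[22,30,10],[45,60,20],[67,90,30],[90,120,40],[112,150,50],[135,180,60],[157,210,60],[180,240,60]],"rotation":[[0,0,4],[0,0,8],[0,0,12],[0,0,16],[0,0,20],[0,0,24],[0,0,28],[0,0,32]],"gripper":[0,0,0,0,0,0,0,0]}'
python3 -m inch '{"dp":[[22,33,0],[45,66,0],[67,100,0],[90,133,0],[112,166,0],[135,200,0],[150,230,0],[160,260,0]],"rotation":[[0,0,4],[0,0,8],[0,0,12],[0,0,16],[0,0,20],[0,0,24],[0,0,27],[0,0,30]],"gripper":[0,0,0,0,0,0,0,0]}'
python3 -m inch '{"dp":[[-5,33,0],[-10,66,0],[-15,100,0],[-20,133,0],[-25,166,0],[-30,200,0],[-35,230,0],[-40,260,0]],"rotation":[[0,0,0],[0,0,0],[0,0,0],[0,0,0],[0,0,0],[0,0,0],[0,0,0],[0,0,0]],"gripper":[0,0,0,0,0,0,0,0]}'
python3 meas.py|tail -1
```

```text
clock: 0.77
tool_pos: [0.4208, -0.4419, 0.2909]
tcp_rot: [[0.622, 0.783, -0.001], [0.783, -0.622, 0.0], [-0.0, -0.001, -1.0]]
contact_force: [0.3, -0.5, -0.6]
grip_width: 0.0852
clock: 1.43
tool_pos: [0.5823, -0.1794, 0.2906]
tcp_rot: [[0.143, 0.99, -0.001], [0.99, -0.143, 0.0], [0.0, -0.001, -1.0]]
contact_force: [0.9, 0.2, -0.3]
grip_width: 0.0852
clock: 2.1
tool_pos: [0.5414, 0.0821, 0.2903]
tcp_rot: [[0.143, 0.99, -0.001], [0.99, -0.143, 0.0], [0.0, -0.001, -1.0]]
contact_force: [0.3, 0.3, -1.4]
grip_width: 0.0852
[0.54138876 0.08212597 0.2902553 ] tooly -8.195591084644999
```

```bash
python3 -m inch '{"dp":[[-8,30,-5],[-16,60,-10],[-24,90,-20],[-34,120,-30],[-43,143,-40],[-43,143,-40],[-43,143,-40],[-43,143,-40]],"rotation":[[0,0,0],[0,0,0],[0,0,0],[0,0,0],[0,0,0],[0,0,0],[0,0,0],[0,0,0]],"gripper":[0,0,0,0,0,0,0,0]}'
python3 - <<'E'
from h import *
m=optics.camera_model('wrist');p,d=optics.capture('wrist');cv2.imwrite('pics/w1.png',p);np.savez('w1.npz',p=p,d=d)
print(m['vertical_fov'],np.linalg.inv(m['extrinsics'])[:3,3],proj(m,[.498,.2252,.145]))
E
```

```text
clock: 2.77
tool_pos: [0.4986, 0.2242, 0.25]
tcp_rot: [[0.143, 0.99, -0.002], [0.99, -0.143, -0.001], [-0.001, -0.001, -1.0]]
contact_force: [0.9, 0.1, 0.3]
grip_width: 0.0853
71.92037472564242 [0.51026612 0.30490056 0.39360054] (np.float64(322.40947685669386), np.float64(236.9179670385194))
```

View pics/w1.png

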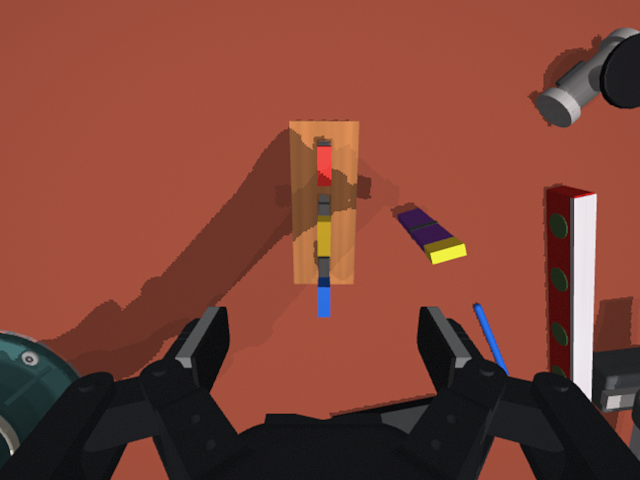

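The wrist view shows the yellow coupon's top at (324,238), within 2 px of the prediction, and aligned with the jaws. I'll descend and grasp it about 12 mm below its top.

```bash
python3 -m inch '{"dp":[[1,1,-20],[1,1,-45],[1,1,-70],[1,1,-95],[1,1,-115],[1,1,-130],[1,1,-136],[1,1,-136]],"rotation":[[0,0,0],[0,0,0],[0,0,0],[0,0,0],[0,0,0],[0,0,0],[0,0,0],[0,0,0]],"gripper":[0,0,0,0,0,0,0,0]}'
python3 -m inch '{"dp":[[0,0,0],[0,0,0],[0,0,0],[0,0,0],[0,0,0],[0,0,0],[0,0,0],[0,0,0]],"rotation":[[0,0,0],[0,0,0],[0,0,0],[0,0,0],[0,0,0],[0,0,0],[0,0,0],[0,0,0]],"gripper":[0.4,0.7,1,1,1,1,1,1]}'
```

```text
clock: 3.48
tool_pos: [0.5001, 0.2227, 0.1132]
tcp_rot: [[0.147, 0.989, -0.003], [0.989, -0.147, -0.003], [-0.003, -0.002, -1.0]]
contact_force: [-1.1, 1.1, -0.3]
grip_width: 0.0856
clock: 4.15
tool_pos: [0.4999, 0.223, 0.1137]
tcp_rot: [[0.147, 0.989, -0.003], [0.989, -0.147, -0.003], [-0.003, -0.002, -1.0]]
contact_force: [0.0, 0.4, 5.1]
grip_width: 0.0091
```

```bash
python3 -m inch '{"dp":[[0,0,5],[0,0,12],[0,0,22],[0,0,35],[0,0,50],[0,0,65],[0,0,80],[0,0,80]],"rotation":[[0,0,0],[0,0,0],[0,0,0],[0,0,0],[0,0,0],[0,0,0],[0,0,0],[0,0,0]],"gripper":[1,1,1,1,1,1,1,1]}'
python3 -m inch '{"dp":[[0,0,15],[0,0,30],[0,0,45],[0,0,60],[0,0,75],[0,0,85],[0,0,85],[0,0,85]],"rotation":[[0,0,0],[0,0,0],[0,0,0],[0,0,0],[0,0,0],[0,0,0],[0,0,0],[0,0,0]],"gripper":[1,1,1,1,1,1,1,1]}'
```

```text
clock: 4.82
tool_pos: [0.5017, 0.224, 0.1969]
tcp_rot: [[0.147, 0.989, 0.003], [0.989, -0.147, 0.0], [0.0, 0.003, -1.0]]
contact_force: [0.1, 0.6, -3.3]
grip_width: 0.0091
clock: 5.48
tool_pos: [0.5016, 0.2238, 0.2817]
tcp_rot: [[0.147, 0.989, 0.003], [0.989, -0.147, -0.0], [0.0, 0.003, -1.0]]
contact_force: [0.3, -0.4, -3.1]
grip_width: 0.0091
```

```bash
python3 -m inch '{"dp":[[1,-12,0],[2,-37,0],[3,-64,0],[4,-91,0],[5,-118,0],[6,-145,0],[7,-172,0],[7,-190,0]],"rotation":[[0,0,2],[0,0,4],[0,0,6],[0,0,8],[0,0,10],[0,0,12],[0,0,14],[0,0,14.5]],"gripper":[1,1,1,1,1,1,1,1]}'
python3 -m inch '{"dp":[[0,-25,0],[0,-55,0],[1,-85,0],[2,-115,0],[3,-145,0],[4,-170,0],[4,-185,0],[4.5,-189,0]],"rotation":[[0,0,0],[0,0,0],[0,0,0],[0,0,0],[0,0,0],[0,0,0],[0,0,0],[0,0,0]],"gripper":[1,1,1,1,1,1,1,1]}'
python3 meas.py|tail -1
```

```text
clock: 6.15
tool_pos: [0.5075, 0.0301, 0.28]
tcp_rot: [[-0.104, 0.995, -0.001], [0.995, 0.104, -0.001], [-0.001, -0.001, -1.0]]
contact_force: [-0.7, -0.2, -3.1]
grip_width: 0.0092
clock: 6.82
tool_pos: [0.5104, -0.1631, 0.2783]
tcp_rot: [[-0.098, 0.995, -0.004], [0.995, 0.098, -0.002], [-0.002, -0.004, -1.0]]
contact_force: [-0.8, -0.2, -3.6]
grip_width: 0.0093
[ 0.51042447 -0.16305126  0.27829377] tooly 5.607176234453374
```

Still settling. I'll lower until the lower end is about 15 mm above the top, then look.

```bash
python3 -m inch '{"dp":[[2,6,-5],[2.5,8,-15],[2.5,8,-25],[2.5,8,-35],[2.5,8,-45],[2.5,8,-48],[2.5,8,-48],[2.5,8,-48]],"rotation":[[0,0,0.5],[0,0,0.5],[0,0,0.5],[0,0,0.5],[0,0,0.5],[0,0,0.5],[0,0,0.5],[0,0,0.5]],"gripper":[1,1,1,1,1,1,1,1]}'
python3 - <<'E'
from h import *
s=bot.sense();print(s['tool_pos'],s['tcp_rot'][:,1],s['contact_force'])
W=[]
for n in ['wrist','scene']:
    m=optics.camera_model(n);p,d=optics.capture(n);np.savez(f'{n}2.npz',p=p,d=d,E=m['extrinsics']);W.append((m,p))
    print(n,'mouth',proj(m,[.520,-.1543,.11]),'coupon low',proj(m,[.513,-.155,.127]))
w=W[0][1];s=W[1][1]
u,v=map(int,proj(W[1][0],[.52,-.154,.13]))
print(u,v)
c=cv2.resize(s[v-60:v+60,u-50:u+50],(0,0),fx=4,fy=4,interpolation=cv2.INTER_CUBIC)
cv2.imwrite('pics/s2.png',c)
cv2.imwrite('pics/w2.png',w)
E
```

```text
clock: 7.48
tool_pos: [0.513, -0.1548, 0.2301]
tcp_rot: [[-0.107, 0.994, -0.004], [0.994, 0.107, -0.002], [-0.002, -0.004, -1.0]]
contact_force: [-0.3, 0.9, -3.6]
grip_width: 0.009
[ 0.51299152 -0.15478042  0.23006322] [ 0.99426069  0.106896   -0.00435119] [-0.30297003  0.89156584 -3.59003969]
wrist mouth (np.float64(332.67836930278037), np.float64(232.7607291479404)) coupon low (np.float64(324.2250241838492), np.float64(239.12341204500174))
scene mouth (np.float64(194.61101457036557), np.float64(241.52817892358277)) coupon low (np.float64(192.91906614182187), np.float64(231.80128418984538))
193 233
```

View pics/s2.png

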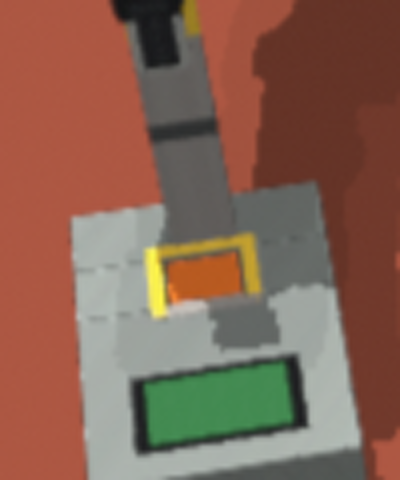

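View pics/w2.png

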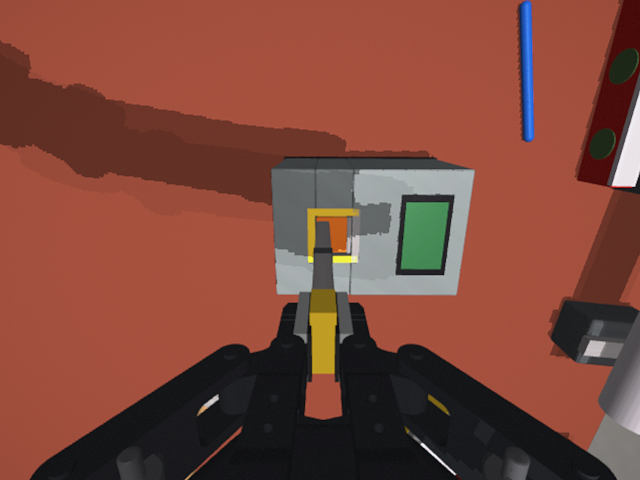

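```bash
cat > p2.py <<'E'
from h import *
D=np.load('wrist2.npz');m=optics.camera_model('wrist');m['extrinsics']=D['E']
p=D['p'];d=D['d'];y=np.radians(6.1);X=np.array([np.cos(y),np.sin(y),0]);Y=np.array([-X[1],X[0],0]);M=np.array([.52,-.1543,.11])
C=np.array([.513,-.1548,.1264])
for n,P in [('low +y edge',C+.014*Y),('low -y edge',C-.014*Y),('top +y',C+.014*Y+[0,0,.135]),('top -y',C-.014*Y+[0,0,.135]),('rim in -x-y',M-.015*X-.017*Y),('rim in +x+y',M+.015*X+.017*Y)]:print(n,np.round(proj(m,P),1))
for u,v in [(323,226),(323,235),(324,270),(324,340),(342,228),(290,230),(323,218)]:print(u,v,ray(m,u,v,d=d[v,u]).round(4))
cv2.imwrite('pics/w2c.png',cv2.resize(p[190:320,260:390],(0,0),fx=4.5,fy=4.5,interpolation=cv2.INTER_CUBIC))
s=np.load('scene2.npz');m=optics.camera_model('scene')
for z in [0,.1]:print('scene axis',np.round(proj(m,C+[0,0,z]),1))
E
python3 p2.py
```

```text
low +y edge [324.3 221.5]
low -y edge [324.2 255.2]
top +y [324.  313.9]
top -y [323.9 373. ]
rim in -x-y [314.8 251.8]
rim in +x+y [351.2 212.9]
323 226 [ 0.5104 -0.1395  0.1443]
323 235 [ 0.5105 -0.1396  0.1652]
324 270 [ 0.5113 -0.1398  0.2218]
324 340 [ 0.5127 -0.1521  0.2623]
342 228 [ 0.5274 -0.15    0.1078]
290 230 [ 0.4845 -0.1554  0.1112]
323 218 [ 0.5107 -0.1432  0.1074]
scene axis [193.1 232. ]
scene axis [184.4 188. ]
```

View pics/w2c.png

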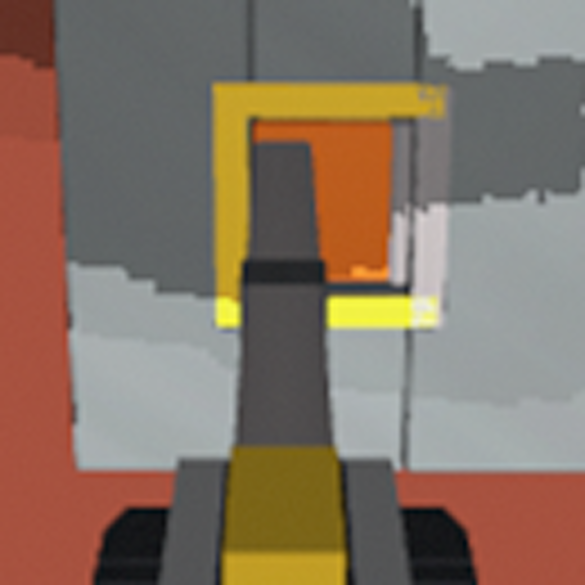

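The enlarged wrist view shows the coupon's lower edge 1–1.5 mm too close to the -x wall. It is also 2–2.5 mm too far to +y relative to the mouth, whose inner rim spans (315.6–351, 216–256). I'll correct by (+1.4, -2.1) mm and start the insertion slowly.

```bash
python3 -m inch '{"dp":[[1,-1,0],[1.4,-2.1,0],[1.4,-2.1,-5],[1.4,-2.1,-10],[1.4,-2.1,-14],[1.4,-2.1,-18],[1.4,-2.1,-22],[1.4,-2.1,-26]],"rotation":[[0,0,0],[0,0,0],[0,0,0],[0,0,0],[0,0,0],[0,0,0],[0,0,0],[0,0,0]],"gripper":[1,1,1,1,1,1,1,1]}'
```

```text
clock: 8.25
tool_pos: [0.5151, -0.1572, 0.2049]
tcp_rot: [[-0.106, 0.994, -0.002], [0.994, 0.106, -0.003], [-0.003, -0.003, -1.0]]
contact_force: [-1.7, 0.0, 3.9]
grip_width: 0.0094
```

```bash
python3 -m inch '{"dp":[[0,0,-1],[0,0,-2],[0,0,-3],[0,0,-4],[0,0,-5],[0,0,-6],[0,0,-7],[0,0,-8]],"rotation":[[0,0,0],[0,0,0],[0,0,0],[0,0,0],[0,0,0],[0,0,0],[0,0,0],[0,0,0]],"gripper":[1,1,1,1,1,1,1,1]}'
python3 -m inch '{"dp":[[0,0,-1],[0,0,-2],[0,0,-3],[0,0,-4],[0,0,-5],[0,0,-6],[0,0,-7],[0,0,-8]],"rotation":[[0,0,0],[0,0,0],[0,0,0],[0,0,0],[0,0,0],[0,0,0],[0,0,0],[0,0,0]],"gripper":[1,1,1,1,1,1,1,1]}'
```

```text
clock: 8.92
tool_pos: [0.5149, -0.1573, 0.1969]
tcp_rot: [[-0.106, 0.994, -0.003], [0.994, 0.106, -0.003], [-0.003, -0.003, -1.0]]
contact_force: [-1.6, 0.2, 4.2]
grip_width: 0.0092
clock: 9.58
tool_pos: [0.5143, -0.1574, 0.1885]
tcp_rot: [[-0.106, 0.994, -0.004], [0.994, 0.106, -0.003], [-0.003, -0.004, -1.0]]
contact_force: [-2.1, -0.5, 2.5]
grip_width: 0.0092
```

```bash
python3 -m inch '{"dp":[[0,0,-2],[0,0,-4],[0,0,-6],[0,0,-8],[0,0,-10],[0,0,-12],[0,0,-14],[0,0,-16]],"rotation":[[0,0,0],[0,0,0],[0,0,0],[0,0,0],[0,0,0],[0,0,0],[0,0,0],[0,0,0]],"gripper":[1,1,1,1,1,1,1,1]}'
python3 -m inch '{"dp":[[0,0,-0.5],[0,0,-1],[0,0,-1.5],[0,0,-2],[0,0,-2.5],[0,0,-3],[0,0,-3.5],[0,0,-4]],"rotation":[[0,0,0],[0,0,0],[0,0,0],[0,0,0],[0,0,0],[0,0,0],[0,0,0],[0,0,0]],"gripper":[1,1,1,1,1,1,1,1]}'
```

```text
clock: 10.25
tool_pos: [0.5137, -0.1573, 0.1721]
tcp_rot: [[-0.106, 0.994, -0.005], [0.994, 0.106, -0.003], [-0.002, -0.006, -1.0]]
contact_force: [-4.3, 0.1, -0.3]
grip_width: 0.0089
clock: 10.92
tool_pos: [0.5138, -0.1574, 0.1681]
tcp_rot: [[-0.106, 0.994, -0.005], [0.994, 0.106, -0.003], [-0.002, -0.006, -1.0]]
contact_force: [-3.2, 0.3, -1.0]
grip_width: 0.0091
```

```bash
python3 -m inch '{"dp":[[0,0,-0.5],[0,0,-1],[0,0,-1.5],[0,0,-2],[0,0,-2.5],[0,0,-3],[0,0,-3.5],[0,0,-4]],"rotation":[[0,0,0],[0,0,0],[0,0,0],[0,0,0],[0,0,0],[0,0,0],[0,0,0],[0,0,0]],"gripper":[1,1,1,1,1,1,1,1]}'
```

```text
clock: 11.58
tool_pos: [0.5138, -0.1574, 0.164]
tcp_rot: [[-0.106, 0.994, -0.005], [0.994, 0.106, -0.003], [-0.002, -0.006, -1.0]]
contact_force: [-2.9, -0.5, -0.4]
grip_width: 0.0091
```

```bash
python3 -m inch '{"dp":[[0,0,-0.5],[0,0,-1],[0,0,-1.5],[0,0,-2],[0,0,-2.5],[0,0,-3],[0,0,-3.5],[0,0,-4]],"rotation":[[0,0,0],[0,0,0],[0,0,0],[0,0,0],[0,0,0],[0,0,0],[0,0,0],[0,0,0]],"gripper":[1,1,1,1,1,1,1,1]}'
```

```text
clock: 12.25
tool_pos: [0.5138, -0.1574, 0.16]
tcp_rot: [[-0.106, 0.994, -0.005], [0.994, 0.106, -0.003], [-0.002, -0.005, -1.0]]
contact_force: [-3.8, -0.8, -0.4]
grip_width: 0.009
```

```bash
python3 -m inch '{"dp":[[0,0,-0.5],[0,0,-1],[0,0,-1.5],[0,0,-2],[0,0,-2.5],[0,0,-3],[0,0,-3.5],[0,0,-4]],"rotation":[[0,0,0],[0,0,0],[0,0,0],[0,0,0],[0,0,0],[0,0,0],[0,0,0],[0,0,0]],"gripper":[1,1,1,1,1,1,1,1]}'
```

```text
clock: 12.92
tool_pos: [0.5138, -0.1574, 0.1559]
tcp_rot: [[-0.106, 0.994, -0.005], [0.994, 0.106, -0.003], [-0.002, -0.005, -1.0]]
contact_force: [-4.1, -1.0, -1.3]
grip_width: 0.0091
```

```bash
python3 -m inch '{"dp":[[0,0,-0.5],[0,0,-1],[0,0,-1.5],[0,0,-2],[0,0,-2.5],[0,0,-3],[0,0,-3.5],[0,0,-4]],"rotation":[[0,0,0],[0,0,0],[0,0,0],[0,0,0],[0,0,0],[0,0,0],[0,0,0],[0,0,0]],"gripper":[1,1,1,1,1,1,1,1]}'
```

```text
clock: 13.58
tool_pos: [0.5139, -0.1574, 0.1522]
tcp_rot: [[-0.106, 0.994, -0.005], [0.994, 0.106, -0.003], [-0.003, -0.005, -1.0]]
contact_force: [-5.3, -0.8, 5.8]
grip_width: 0.0088
```

Contact: Fz rose by 6.5 N, which puts the pad about 3.6 mm down. Pressing 1.5 mm more gives about 9 N on the pad; then I'll hold.

```bash
python3 -m inch '{"dp":[[0,0,-0.6],[0,0,-1.1],[0,0,-1.5],[0,0,-1.5],[0,0,-1.5],[0,0,-1.5],[0,0,-1.5],[0,0,-1.5]],"rotation":[[0,0,0],[0,0,0],[0,0,0],[0,0,0],[0,0,0],[0,0,0],[0,0,0],[0,0,0]],"gripper":[1,1,1,1,1,1,1,1]}'
```

```text
clock: 14.25
tool_pos: [0.5139, -0.1574, 0.1512]
tcp_rot: [[-0.106, 0.994, -0.005], [0.994, 0.106, -0.003], [-0.003, -0.005, -1.0]]
contact_force: [-6.5, 0.4, 6.1]
grip_width: 0.0095
```

```bash
python3 -m inch '{"dp":[[0,0,-0.6],[0,0,-0.9],[0,0,-0.9],[0,0,-0.9],[0,0,-0.9],[0,0,-0.9],[0,0,-0.9],[0,0,-0.9]],"rotation":[[0,0,0],[0,0,0],[0,0,0],[0,0,0],[0,0,0],[0,0,0],[0,0,0],[0,0,0]],"gripper":[1,1,1,1,1,1,1,1]}'
python3 - <<'E'
from h import *
F=[]
for i in range(4): optics.capture('wrist');s=bot.sense();F.append(s['contact_force'])
print(np.round(F,1),s['tool_pos'])
E
```

```text
clock: 14.92
tool_pos: [0.514, -0.1574, 0.1509]
tcp_rot: [[-0.106, 0.994, -0.005], [0.994, 0.106, -0.004], [-0.003, -0.005, -1.0]]
contact_force: [-6.0, 0.6, 7.3]
grip_width: 0.0093
[[-5.5 -0.1  7.9]
 [-6.2 -0.2  7.3]
 [-5.8  0.3  7.8]
 [-4.7 -0.5  7.6]] [ 0.51398003 -0.15743333  0.15093478]
```

```bash
python3 -m inch '{"dp":[[0,0,-0.5],[0,0,-0.8],[0,0,-0.8],[0,0,-0.8],[0,0,-0.8],[0,0,-0.8],[0,0,-0.8],[0,0,-0.8]],"rotation":[[0,0,0],[0,0,0],[0,0,0],[0,0,0],[0,0,0],[0,0,0],[0,0,0],[0,0,0]],"gripper":[1,1,1,1,1,1,1,1]}'
python3 - <<'E'
from h import *
F=[]
for i in range(4): optics.capture('wrist');s=bot.sense();F.append(s['contact_force'])
print(np.round(F,1),s['tool_pos'])
E
```

```text
clock: 15.78
tool_pos: [0.514, -0.1574, 0.1507]
tcp_rot: [[-0.106, 0.994, -0.005], [0.994, 0.106, -0.004], [-0.004, -0.006, -1.0]]
contact_force: [-5.8, -1.1, 6.8]
grip_width: 0.0089
[[-5.6 -0.6  7.4]
 [-6.4  1.1  6.8]
 [-4.9 -0.   7. ]
 [-5.5 -0.4  6.6]] [ 0.51396516 -0.15738176  0.15073666]
```

```bash
python3 -m inch '{"dp":[[0,0,-0.6],[0,0,-1.3],[0,0,-1.5],[0,0,-1.5],[0,0,-1.5],[0,0,-1.5],[0,0,-1.5],[0,0,-1.5]],"rotation":[[0,0,0],[0,0,0],[0,0,0],[0,0,0],[0,0,0],[0,0,0],[0,0,0],[0,0,0]],"gripper":[1,1,1,1,1,1,1,1]}'
python3 - <<'E'
from h import *
F=[]
for i in range(8): optics.capture('wrist');s=bot.sense();F.append(s['contact_force'][2])
print(np.round(F,1),s['tool_pos'])
E
```

```text
clock: 16.65
tool_pos: [0.514, -0.1574, 0.15]
tcp_rot: [[-0.106, 0.994, -0.005], [0.994, 0.106, -0.005], [-0.004, -0.006, -1.0]]
contact_force: [-6.0, 1.0, 8.3]
grip_width: 0.0094
[8.  8.8 8.4 8.3 8.4 8.1 8.  8.5] [ 0.5140658  -0.15735654  0.15002636]
```

Held at about 9 N over the drag for more than 0.5 s. Releasing.

```bash
python3 -m inch '{"dp":[[0,0,0],[0,0,0],[0,0,0],[0,0,0],[0,0,0],[0,0,0],[0,0,0],[0,0,0]],"rotation":[[0,0,0],[0,0,0],[0,0,0],[0,0,0],[0,0,0],[0,0,0],[0,0,0],[0,0,0]],"gripper":[0.9,0.85,0.8,0.7,0.6,0.5,0.5,0.5]}'
python3 -m inch '{"dp":[[0,0,5],[0,0,15],[0,0,30],[0,0,50],[0,0,70],[0,0,90],[0,0,110],[0,0,110]],"rotation":[[0,0,0],[0,0,0],[0,0,0],[0,0,0],[0,0,0],[0,0,0],[0,0,0],[0,0,0]],"gripper":[0.4,0.4,0.4,0.4,0.4,0.4,0.4,0.4]}'
python3 - <<'E'
from h import *
s=bot.sense();print(s['tool_pos'],s['contact_force'])
p,d=optics.capture('scene');a=cv2.resize(p[150:290,130:270],(480,480),interpolation=cv2.INTER_CUBIC)
m=optics.camera_model('wrist');w,d=optics.capture('wrist');b=cv2.resize(w[150:330,250:430],(480,480),interpolation=cv2.INTER_CUBIC)[:, :320]
cv2.imwrite('pics/end.png',np.hstack([a,b]))
y=np.radians(6.1)
for v in range(200,330,8):
    print(v,[ray(m,u,v,d=d[v,u]).round(3).tolist() for u in (320,326)])
E
```

```text
clock: 17.72
tool_pos: [0.5149, -0.1573, 0.1501]
tcp_rot: [[-0.106, 0.994, -0.004], [0.994, 0.106, -0.004], [-0.004, -0.004, -1.0]]
contact_force: [-0.8, -0.0, -0.7]
grip_width: 0.0429
clock: 18.38
tool_pos: [0.5179, -0.1576, 0.2651]
tcp_rot: [[-0.106, 0.994, 0.005], [0.994, 0.106, -0.007], [-0.007, 0.005, -1.0]]
contact_force: [2.1, 0.6, 0.8]
grip_width: 0.0512
[ 0.51790074 -0.15756218  0.26508748] [2.14653565 0.5942698  0.79794237]
200 [[0.512, -0.138, 0.11], [0.517, -0.137, 0.11]]
208 [[0.512, -0.142, 0.124], [0.519, -0.149, 0.092]]
216 [[0.512, -0.142, 0.151], [0.52, -0.157, 0.092]]
224 [[0.513, -0.142, 0.176], [0.52, -0.165, 0.093]]
232 [[0.513, -0.145, 0.184], [0.521, -0.173, 0.092]]
240 [[0.514, -0.151, 0.185], [0.521, -0.175, 0.112]]
248 [[0.514, -0.157, 0.183], [0.522, -0.183, 0.11]]
256 [[0.515, -0.163, 0.184], [0.523, -0.191, 0.111]]
264 [[0.516, -0.169, 0.184], [0.524, -0.199, 0.111]]
272 [[0.519, -0.209, 0.11], [0.525, -0.208, 0.11]]
280 [[0.525, -0.27, 0.002], [0.533, -0.269, 0.001]]
288 [[0.526, -0.282, 0.001], [0.534, -0.281, 0.001]]
296 [[0.527, -0.294, 0.001], [0.535, -0.293, 0.002]]
304 [[0.529, -0.307, 0.0], [0.537, -0.305, 0.002]]
312 [[0.53, -0.319, 0.001], [0.538, -0.317, 0.003]]
320 [[0.531, -0.331, 0.002], [0.54, -0.331, 0.001]]
328 [[0.532, -0.345, 0.001], [0.541, -0.344, 0.001]]
```

View pics/end.png

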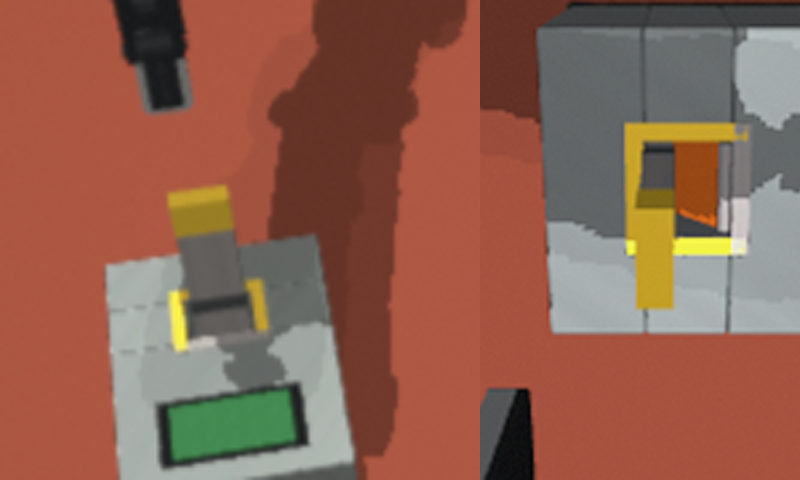

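The final picture shows the coupon upright in the mouth, flap open behind it and gripper clear. Its top is at z ≈ 0.184, so the lower end is about 61 mm below the mouth and the pad is still about 3 mm down. Handing in.

```bash
python3 -c "
from station import bot
print(bot.job_done())"
```

```text
the job is handed in; nothing more can be done
None
```

I took the yellow-ended coupon from the rack's middle slot and slid it upright past the flap into the tester. I pressed the pad, let go, and handed the job in at about 18.5 s of the 61 s allowed. No verdict is reported.

- **Press:** contact came with the coupon's lower end about 58 mm below the mouth. I held about 9 N over the sliding baseline, roughly 12 N in all with the flap's drag, for more than half a second. The pad was about 5 mm down by my estimate. The force was about 8 N for the first second or so, then fell slightly before I raised it to 9 N, perhaps from a small slip in the grip.
- **After release:** the pictures show the coupon upright with the flap held open and the gripper clear. Its top is at z ≈ 0.184, so the lower end is about 61 mm below the mouth and the pad still about 3 mm down, which I worked out from heights and forces since the pad can't be seen.
- **Disagreement:** before insertion the scene and wrist cameras differed by about 1 to 2 mm on where the mouth was in y. I shifted the coupon about 2.2 mm along the tester's -y, nearer the wrist camera's reading, and it went in without jamming.
- **Not re-checked:** I did not photograph the rack again after lifting the coupon out. The lift was straight up and I saw no contact with the blue or red coupons.

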